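# Draw the purge slide of the dosing unit out to its mark with the service pin

## Task

Take the service pin from its parking block, put it down through the eye of the dosing unit's spring-loaded purge slide while the slide is still home, and with the pin pull the slide straight out until its pointer lines up with the pointer of the mark clip on the rail beside it. Keep it there: finish still gripping the pin, with only the pin touching the unit, because the slide springs back when let go. Do not shift the mark clip or disturb the mug, tumbler, cup and timer.

Things in the scene. Friction and masses are not known exactly. Their poses are not given: they have to be found in the camera images.
- pin: Service pin, 80 g, 86 mm long, loose, standing upright in the parking block. Origin: centre of the lower tip, z up along the pin. From the tip up: round steel shaft 10 mm in diameter and 36 mm long (the lowest 7 mm taper to 4 mm), round steel collar 28 mm in diameter from 36 to 40 mm, black square handle 18 x 18 mm from 40 to 86 mm, its flat sides facing the pin's x and y
- pin_block: Fixed grey block 60 x 60 x 42 mm on a 76 mm square foot plate, with one round socket (15 mm wide, 36 mm deep, open upward) at its centre. Origin: centre of the underside. The pin stands in the socket with its collar on the block's top, pin tip 6 mm above the worktop
- dosing_unit: Fixed grey housing 110 x 160 mm, 70 mm high, with cap and hose stub on top (to 94 mm). Origin: centre of its underside; x from front to back, y to its left seen from the robot. The purge slide comes out of the front (face at x = -55 mm). At y = 65 mm a ruled rail, 4 mm thick, 41 mm high, runs forward to x = -210 mm, foot 24 mm wide. Includes slide, rail and clip
- eye (a point): Centre of the hole in the purge slide, at the top face of its steel eye plate, 46 mm above the worktop. The plate is 40 x 40 mm and 8 mm thick, the vertical hole is 15 mm wide with a 2 mm chamfer; nothing but the worktop is below. With the slide home the eye is 55 mm in front of the housing's face (unit x = -110 mm). Axes as the unit's
- slide_pointer (a point): Tip of the slide's pointer, a thin steel arm reaching from the eye plate towards the rail, 51 mm to +y of the eye's centre and at the same x along the unit. Axes as the unit's
- mark (a point): Tip of the pointer of the mark clip, a black clip 14 mm long that straddles the rail (top 48 mm above the worktop); its pointer looks towards the slide. Axes as the unit's. Slide and mark are lined up when slide_pointer and mark have the same x in the unit's frame
- purge_slide (a joint): How far the slide is drawn out of the unit's front, along the unit's -x: 0 m home, 0.085 m at its stop. A spring pulls it home with about 3 N at 0 rising to about 7.5 N at 0.08
- mark_clip (a joint): Where the clip stands on the rail: the value of purge_slide (m) at which the pointers are lined up. Differs each time (0.035 to 0.065); held by friction, leave it alone
- timer: Loose wind-up timer, 68 mm across, 64 mm high. Origin: centre of its underside. Leave alone
- mug: Loose mug 92 mm high, 73 mm across without the handle. Origin: centre of its underside. Leave alone
- tumbler: Loose clear tumbler 62 mm across, 98 mm high. Origin: centre of its underside. Leave alone
- cup: Loose white coffee cup 58 mm high. Origin: centre of its underside. Leave alone
There are look-alikes about, which are no part of the job. Leave any black or yellow look-alike of the pin_block alone.

How it is judged:
On the way, in this order (a step that is already met when the one before it is completed fails the run):
1. the pin is lifted clear of its parking block, upright (z of pin in the frame of pin_block above 0.044 m and angle between pin's own z axis and vertical below 0.4 rad and contact force between the fingers and pin above 1 N), for 0.1 s.
2. the pin is through the eye (tip at least 18 mm below the eye plate's top) while the slide is still home (within 8 mm) (z of pin in the frame of eye below -0.018 m and horizontal distance between pin and eye below 0.009 m and value of joint purge_slide below 0.008 m), for 0.1 s.
At the end, for the whole second after the job is handed in: The slide's pointer stands within 4 mm of the mark clip's pointer along the slide and at rest; the pin is through the eye (tip at least 18 mm below the plate's top), gripped by the fingers and pulling on the slide; neither arm nor fingers touch the unit; the clip is where it was (within 4 mm) (x of slide_pointer in the frame of mark between -0.004 and 0.004 m and value of joint purge_slide above 0.025 m and z of pin in the frame of eye below -0.018 m and horizontal distance between pin and eye below 0.012 m and contact force between the fingers and pin above 1 N and contact force between pin and dosing_unit above 1 N and contact force between each of the arm, the fingers and dosing_unit below 0.5 N and distance of mark from where it was at the start of the episode below 0.004 m and velocity of joint purge_slide between -0.01 and 0.01 m/s); the arm keeps its last pose, push and grip.
It fails at once if the mark clip is shifted (distance of mark from where it was at the start of the episode above 0.004 m).
It fails at once if the mug, tumbler, cup or timer is pushed more than 20 mm or tipped (distance of any of mug, tumbler, cup, timer from where it was at the start of the episode above 0.02 m or angle between any of mug, tumbler, cup, timer's own z axis and vertical above 0.4 rad).
It also fails if it takes over 43 s, if anything falls off the work surface, if the arm or the gripper's body presses on something with over 40 N, if the wrist force passes 120 N, or if a joint passes its speed limit or range.

## Robot

A 6-joint arm with a two-finger parallel gripper is mounted at the origin on a cart in front of the work surface, level with it; the furniture and walls round the work are solid. World frame = base frame: x ahead of the robot, y to its left, z up, the work surface at z = 0. Lengths are in m, angles in rad, forces in N, time in s.
With the tool pointing down it reaches from about 0.4 to 0.825 m from the base axis. Payload 7 kg.
Tool frame: the origin (TCP) lies at the very end of the fingers, on their centre line; the grasp point (between the pads) lies 19 mm behind it; z points along the fingers, y is the line along which they close (so a half turn about z gives the same grasp; the last joint's range is limited). The gripper opens to 88 mm and grips with 3 to 60 N. Pads are 19 mm wide; open, the fingers measure 130 mm over their backs; the gripper's body (78 mm by 193 mm) begins 47 mm behind the grasp point.
Start: joints at [-0.934, 0.359, 0.012, 0, -1.224, -0.288], TCP at [0.231, -0.634, 0.191] pointing down, gripper open.
Joint ranges: [-3.07, 3.07], [-1.43, 2.12], [-1.02, 1.25], [-3.03, 1.67], [-3.05, -0], [-3.03, 3.03]. Speed limits (rad/s): [2.39, 2.39, 3.01, 3.14, 3.14, 3.14].

## Interface

Orientations are given as [roll, pitch, yaw] about the fixed x, y, z axes, in that order (R = Rz(yaw) Ry(pitch) Rx(roll)).
In Python, from station import arm, grab_frame gives the robot as it stands.
- The arm moves only by the tool jog_arm, never from a script. Its argument "deltas" is a list that holds one entry, the list of rows, each a list of 4 numbers: the shift along the tool's x, y, z in units of 60 mm (1.0 is 60 mm), then the turn about the tool's z in units of 5 degrees (1.0 is 5 degrees). A call has 1 to 8 rows; each row is the pose to reach, as a shift and turn from the pose commanded when the call began, along the tool's axes at that moment; what a row does not reach only later rows make up. A row lasts 1/8 s, in which the tool goes at most 62.5 mm and 10.7 degrees, less where a joint would pass 70% of its speed; a pose out of reach is approached as far as the arm can. A call with a gripper value outside its range is refused whole. "grip" is the finger opening in mm, from 0 to 87.6, set as the call begins (left out, the last holds). The fingers move at their own pace and stop on an object; "squeeze" is the grip in N (left out, the last holds). Time passes only in rows, so rows that repeat a pose let the fingers close. It gives the time, the measured TCP pose, the force, the opening and the grip force at its end, in the units of the state.
- arm.get_state(): the state, without advancing time (a new reading comes with each control period).
- grab_frame(name): name is "side" or "top"; returns a dict with "img" (384x512x3 uint8, red, green, blue), "vfov" (degrees; the focal length in pixels is half the picture's height over the tangent of half this angle, whatever the lens; pixels are square), "cx", "cy" (the principal point, pixels), "dist_coeffs" ([k1, k2, p1, p2, k3] as OpenCV has them; the pictures are not rectified), "xyz" and "rotation" of the camera in the world. Camera axes: x right, y down, z forward; pixel columns grow to the right and rows downward; lengths in m; the calibration is good to about 2 mm. A picture is of the moment at which its call begins. There is no depth.
- arm.job_done(): hands the job in; it is judged then, once.
The state is a dict: "t": time; "q": joint angles; "qd": joint speeds; "joint_efforts": joint torques, N m; "eef_pos": TCP position; "ee_rot": TCP orientation; "force": force on the tool from outside, world axes, zero at the start; "moment": the same for the moment, N m; "width": finger opening in m; "gripper_force": force on a finger pad.
Only numpy, scipy, OpenCV 4.12 (cv2) and the standard library are available. Lean on these libraries where they do the work, as an engineer would, in place of code of your own. Each camera call takes 0.05 s, during which the arm holds its last target. There are 200 camera calls.

## Working session

There is one attempt and no reset: what is moved stays moved. The work goes in short steps, Python scripts to look and compute and a tool call to move; the robot and the scene stay as the last step left them, time stands still between calls to the robot, and variables do not carry over. Pictures are saved under pics/ and viewed, at most 10 in all, crops included, and the job is handed in when it is done.

Besides the shell and the picture viewer there is one more tool, called as a command line: name --argument value ..., lists and objects as JSON in quotes. jog_arm: Moves the arm, as the interface text tells. Its arguments: {"type":"object","properties":{"deltas":{"type":"array"},"grip":{"type":"number"},"squeeze":{"type":"number"}},"required":["deltas"]}

```bash
mkdir -p pics; cat > h.py <<'E'
import numpy as np, cv2
from scipy.spatial.transform import Rotation as R
from station import arm, grab_frame
def K(f):
    h=f["img"].shape[0]; F=h/2/np.tan(np.radians(f["vfov"])/2)
    return np.array([[F,0,f["cx"]],[0,F,f["cy"]],[0,0,1]])
def rot(f):
    r=np.array(f["rotation"],float)
    return r if r.shape==(3,3) else R.from_euler('xyz',r).as_matrix()
def ray(f,px):
    u=cv2.undistortPoints(np.array([[px]],float),K(f),np.array(f["dist_coeffs"],float))[0,0]
    return np.array(f["xyz"]),rot(f)@np.array([u[0],u[1],1])
def atz(f,px,z):
    o,d=ray(f,px); return o+d*(z-o[2])/d[2]
def proj(f,P):
    Rm=rot(f).T; t=-Rm@np.array(f["xyz"])
    return cv2.projectPoints(np.array(P,float).reshape(-1,1,3),cv2.Rodrigues(Rm)[0],t,K(f),np.array(f["dist_coeffs"],float))[0][:,0]
def tri(f1,p1,f2,p2):
    o1,d1=ray(f1,p1);o2,d2=ray(f2,p2)
    s=np.linalg.lstsq(np.c_[d1,-d2],o2-o1,rcond=None)[0]
    a=o1+d1*s[0];b=o2+d2*s[1]; return (a+b)/2,np.linalg.norm(a-b)
E
python3 - <<'E'
from h import *
import pickle
for n in("side","top"):
    f=grab_frame(n); pickle.dump(f,open(n+"0.pkl","wb"))
    cv2.imwrite(f"pics/{n}0.png",cv2.resize(f["img"][:,:,::-1],(800,600),interpolation=cv2.INTER_CUBIC))
    print(n,f["xyz"],f["rotation"],f["vfov"],f["dist_coeffs"])
print(arm.get_state())
E
```

```text
side [-0.17224903 -1.57119193  0.69748312] [-1.96335138  0.02288141 -0.47506532] 47.65368584690043 [-0.10356869  0.          0.          0.          0.        ]
top [ 0.20533165 -0.15262134  1.57725976] [-2.92984039e+00  2.00966379e-03 -1.67563144e+00] 46.35335731153522 [-0.02262781  0.          0.          0.          0.        ]
{'t': 0.1, 'q': array([-9.33895283e-01,  3.59319817e-01,  1.11615589e-02, -3.24788462e-04,
       -1.22410682e+00, -2.88099333e-01]), 'qd': array([-0.0009893 , -0.00245222,  0.00066396,  0.00167263, -0.00094992,
       -0.00159327]), 'joint_efforts': array([-2.03129268e-03, -5.84162092e+01,  2.93755192e+01,  7.01564267e+00,
        1.02289551e-02, -4.58256886e-05]), 'eef_pos': array([ 0.23050363, -0.63390128,  0.19061537]), 'ee_rot': array([ 3.14009767e+00, -1.24603012e-04, -2.79290143e+00]), 'force': array([-0.65244582,  0.2201698 ,  0.39409947]), 'moment': array([0.0137838 , 0.03714036, 0.05101375]), 'gripper_force': 0.0, 'width': 0.08774071454967833}
```

View pics/side0.png

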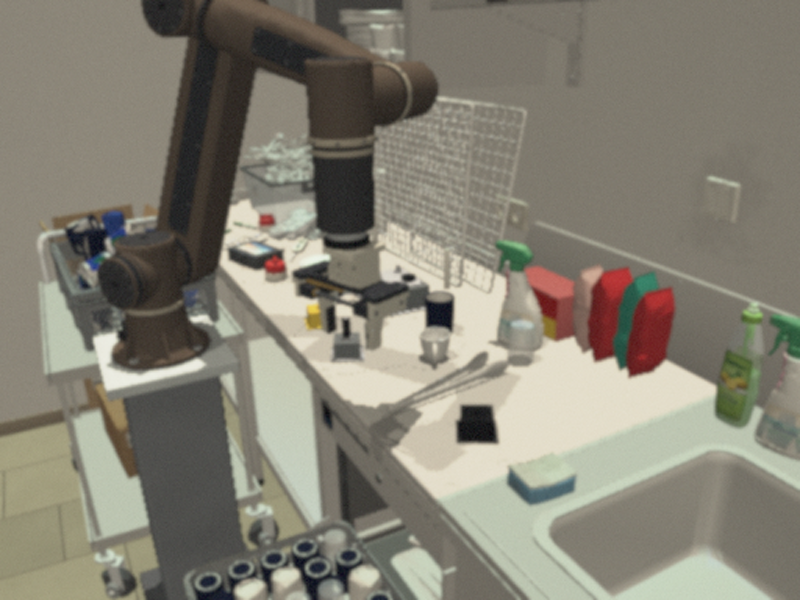

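View pics/top0.png

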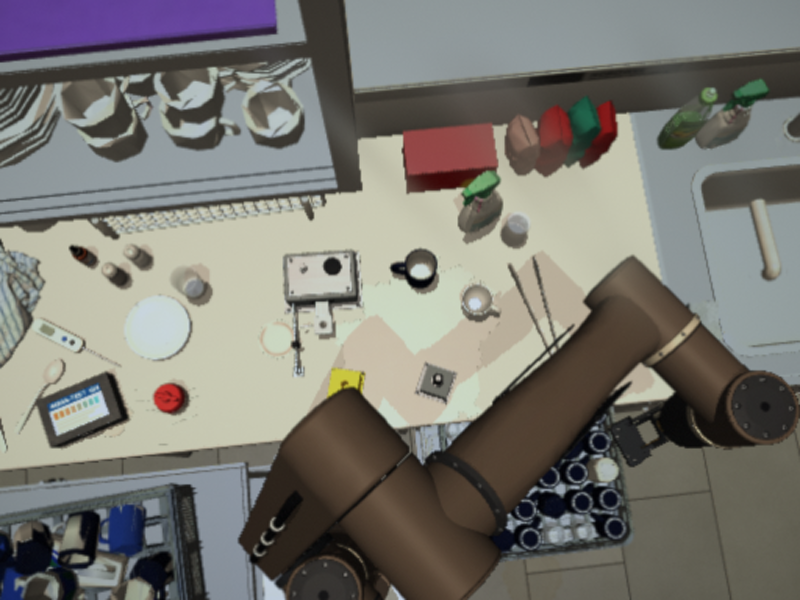

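The side view shows the grey block with the black-handled pin at (345,340), a yellow look-alike at (313,317) and a black one at (477,423). In the top view the grey block is at (437,380), the yellow one at (345,380), and the unit at (320,280) with its slide and rail pointing down the picture. The grey one fits the description because it is grey and holds the pin. I'll confirm it in an enlarged crop.

```bash
python3 - <<'E'
from h import *
import pickle
f=pickle.load(open("top0.pkl","rb"))
c=f["img"][155:260,170:310,::-1]
cv2.imwrite("pics/topc.png",cv2.resize(c,None,fx=5.7,fy=5.7,interpolation=cv2.INTER_CUBIC))
f=pickle.load(open("side0.pkl","rb"))
c=f["img"][165:245,180:300,::-1]
cv2.imwrite("pics/sidec.png",cv2.resize(c,None,fx=6.6,fy=6.6,interpolation=cv2.INTER_CUBIC))
E
```

```text
(no output)
```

View pics/topc.png

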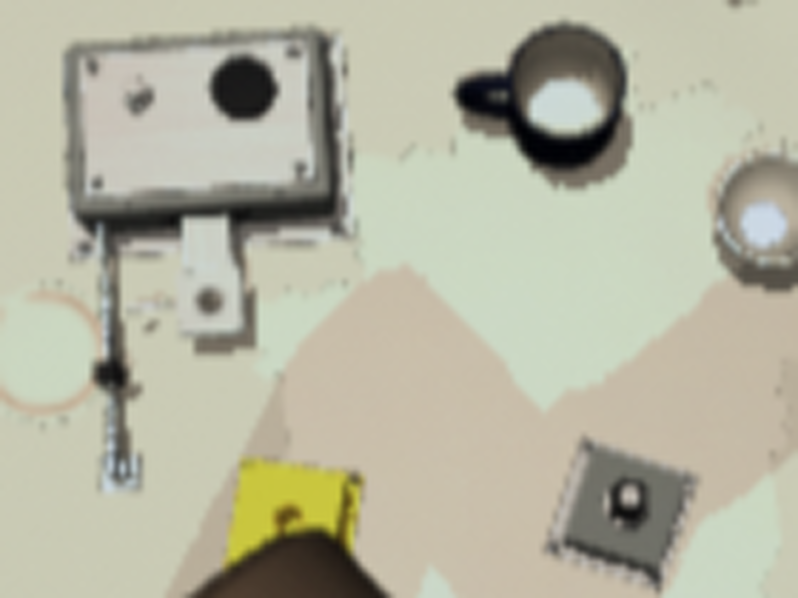

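View pics/sidec.png

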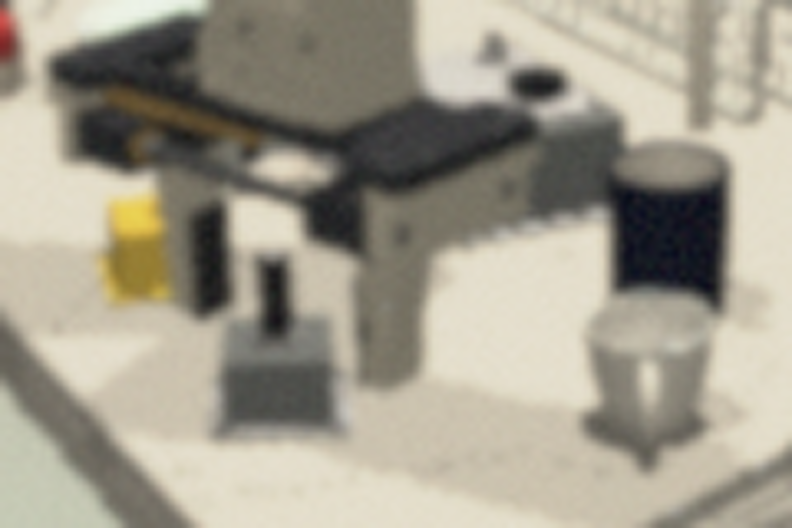

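The crops confirm the grey block with the pin. In the top crop the pin handle is at (632,492), the eye hole at (209,300), the clip at (110,374), and the rail runs from (100,225) to (120,470). In the side crop the handle top is at (275,258) and its base at (277,333).

```bash
cat >> h.py <<'E'
def ct(x,y): return ((x+.5)/5.7-.5+170,(y+.5)/5.7-.5+155)
def cs(x,y): return ((x+.5)/6.6-.5+180,(y+.5)/6.6-.5+165)
E
python3 - <<'E'
from h import *
import pickle
t=pickle.load(open("top0.pkl","rb"));s=pickle.load(open("side0.pkl","rb"))
np.set_printoptions(precision=4,suppress=True)
P=lambda n,x,y,z:print(n,atz(t,ct(x,y),z))
P("pin top",632,492,.092)
print("pin top side",atz(s,cs(275,258),.092),"base",atz(s,cs(277,335),.046))
print("tri",tri(t,ct(632,492),s,cs(275,258)))
for c in[(592,442),(692,478),(660,578),(560,543)]:P("blk",*c,.042)
P("eye",209,300,.046);P("clip",110,374,.048)
P("rail0",102,228,.041);P("rail1",119,468,.041)
for c in[(68,45),(322,30),(332,200),(80,215)]:P("hous",*c,.07)
for c in[(183,335),(241,330),(182,217),(228,214)]:P("plate",*c,.046)
P("mug",568,85,.092);P("cup",770,210,.058)
E
```

```text
pin top [ 0.3813 -0.2616  0.092 ]
pin top side [ 0.3748 -0.2659  0.092 ] base [ 0.3744 -0.2642  0.046 ]
tri (array([ 0.3794, -0.261 ,  0.0897]), np.float64(0.00458756091334619))
blk [ 0.4199 -0.2447  0.042 ]
blk [ 0.3918 -0.3023  0.042 ]
blk [ 0.334  -0.2758  0.042 ]
blk [ 0.3612 -0.2186  0.042 ]
eye [ 0.5309 -0.0216  0.046 ]
clip [0.4911 0.0418 0.048 ]
rail0 [0.5841 0.0408 0.041 ]
rail1 [0.4343 0.0416 0.041 ]
hous [0.6945 0.0494 0.07  ]
hous [ 0.6875 -0.107   0.07  ]
hous [ 0.5797 -0.1031  0.07  ]
hous [0.5864 0.0498 0.07  ]
plate [ 0.5109 -0.0041  0.046 ]
plate [ 0.5102 -0.0395  0.046 ]
plate [ 0.5846 -0.0094  0.046 ]
plate [ 0.5835 -0.0378  0.046 ]
mug [ 0.6303 -0.2522  0.092 ]
cup [ 0.5482 -0.3683  0.058 ]
```

```bash
cat >> h.py <<'E'
def go(xyz,psi):
    s=arm.get_state(); Rt=R.from_euler('xyz',s["ee_rot"])
    d=Rt.inv().apply(np.array(xyz)-s["eef_pos"])/.06
    dp=(psi-np.degrees(s["ee_rot"][2])+180)%360-180
    print(np.round(d,3),round(-dp/5,2),"pos",np.round(s["eef_pos"],4),np.round(np.degrees(s["ee_rot"]),2),"t",round(s["t"],2))
E
python3 -c "
from h import *
go((.378,-.262,.17),-115)"
```

```text
[-4.428  4.985  0.35 ] -9.0 pos [ 0.2305 -0.6339  0.1906] [ 1.7991e+02 -1.0000e-02 -1.6002e+02] t 0.1
```

jog_arm --deltas '[[[-0.6,0.65,0,-1.2],[-1.2,1.3,0,-2.4],[-1.8,2.0,0,-3.6],[-2.4,2.7,0,-4.8],[-3.0,3.35,0,-6.0],[-3.5,4.0,0.1,-7.2],[-4.0,4.5,0.2,-8.2],[-4.43,4.98,0.35,-9.0]]]' --grip 60

```text
t: 1.1
eef_pos: [0.3788, -0.2612, 0.1704]
ee_rot: [-3.141, 0.0, -2.004]
force: [0.1, -0.7, -0.5]
width: 0.0601
gripper_force: 0.0
```

jog_arm --deltas '[[[0,0,0,0],[0,0,0,0]]]'

```text
t: 1.35
eef_pos: [0.3783, -0.2627, 0.1705]
ee_rot: [3.141, -0.0, -2.007]
force: [-0.1, -0.9, 1.2]
width: 0.0602
gripper_force: 0.0
```

```bash
python3 - <<'E'
from h import *
import pickle
go((.378,-.262,.056),-115)
s=grab_frame("side");t=grab_frame("top")
pickle.dump((s,t),open("1.pkl","wb"))
print(proj(s,[.378,-.262,.092]),proj(t,[.378,-.262,.092]))
a=cv2.resize(s["img"][185:250,185:245,::-1],None,fx=6.6,fy=6.6,interpolation=cv2.INTER_CUBIC)
b=cv2.resize(t["img"][210:275,245:305,::-1],None,fx=6.6,fy=6.6,interpolation=cv2.INTER_CUBIC)
cv2.imwrite("pics/p1.png",np.hstack([a,b]))
E
```

```text
[-0.009  0.01   1.908] 0.0 pos [ 0.3783 -0.2627  0.1705] [ 1.7999e+02 -1.0000e-02 -1.1500e+02] t 1.35
[[221.61497496 203.11556297]] [[280.70905286 241.8623519 ]]
```

View pics/p1.png

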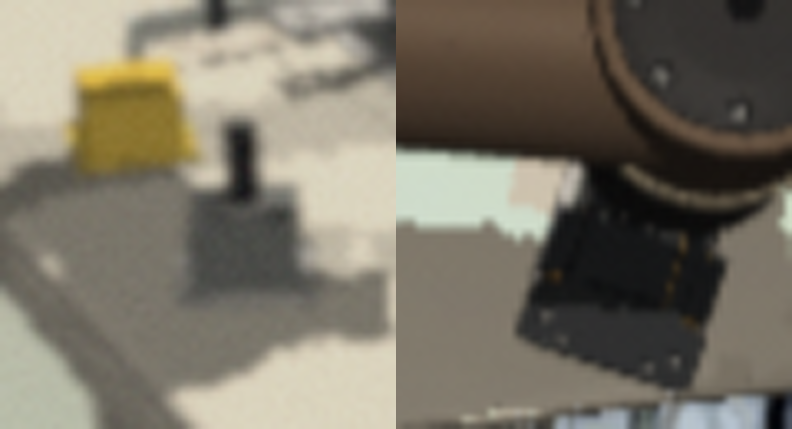

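The side crop shows the handle top at (241,122), within 0.5 px of where my estimate projects, and the block is clear. I'll descend and grip.

jog_arm --deltas '[[[0,0,0.6,0],[0,0,1.1,0],[0,0,1.5,0],[0,0,1.8,0],[0,0,1.9,0],[0,0,1.9,0]]]'

```text
t: 2.2
eef_pos: [0.3782, -0.2632, 0.0565]
ee_rot: [3.141, -0.0, -2.008]
force: [0.3, 1.3, 0.5]
width: 0.06
gripper_force: 0.0
```

jog_arm --deltas '[[[0,0,0,0],[0,0,0,0],[0,0,0,0],[0,0,0,0],[0,0,0,0],[0,0,0,0]]]' --grip 5 --squeeze 15

```text
t: 2.95
eef_pos: [0.3784, -0.2631, 0.0574]
ee_rot: [-3.141, -0.001, -2.007]
force: [-6.1, 2.2, 15.5]
width: 0.0073
gripper_force: 8.2
```

The opening is 7 mm, but the handle is 18 mm wide, so something is off. I'll look before going on.

```bash
python3 - <<'E'
from h import *
st=arm.get_state();print(st["width"],st["gripper_force"],st["force"],st["moment"])
s=grab_frame("side")
print(proj(s,[list(st["eef_pos"]),[.378,-.262,.092]]))
a=cv2.resize(s["img"][150:250,165:285,::-1],None,fx=6.6,fy=6,interpolation=cv2.INTER_CUBIC)
cv2.imwrite("pics/p2.png",a)
E
```

```text
0.007297540978706395 8.185784352826886 [-6.11048802  2.24313012 15.4761176 ] [0.74050979 2.1066086  0.05023845]
[[222.28937547 212.0826489 ]
 [221.61497496 203.11556297]]
```

View pics/p2.png

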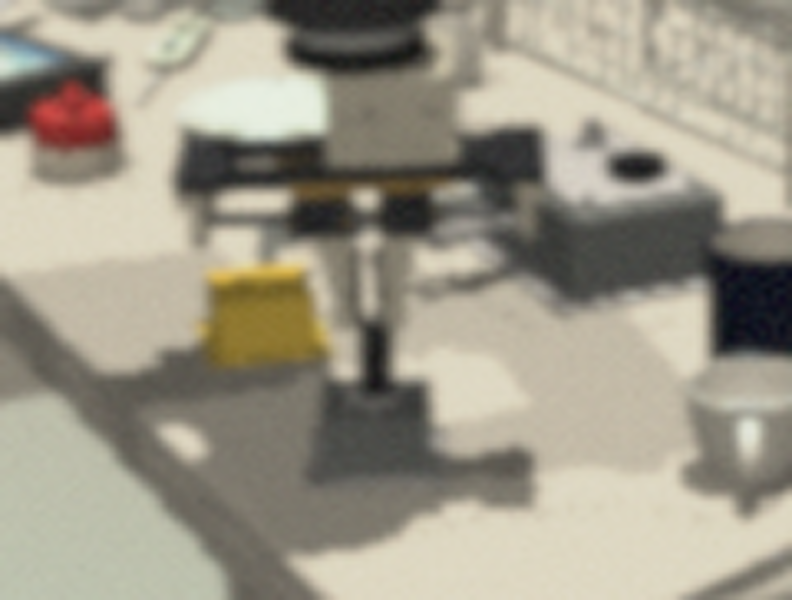

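```bash
python3 - <<'E'
from h import *
import pickle
s=pickle.load(open("side0.pkl","rb"))
p=np.array([.2305,-.6339,.1906]);psi=-2.793;y=np.array([np.sin(psi),-np.cos(psi),0])
for dz in (0,.035):
  for w in(-.055,.055): 
    q=proj(s,p+[0,0,dz]+w*y)[0]; print(dz,w,q,"crop",(q-[180,165])*6.6)
st=arm.get_state()
print(st["t"],st["eef_pos"],st["q"],st["width"])
s=grab_frame("side")
p=st["eef_pos"]; 
for d in([0,0,0],[0,0,.033],[0,0,.14]): print((proj(s,p+d)[0]-[165,150])*[6.6,6])
E
```

```text
0 -0.055 [241.23677984 234.54427556] crop [404.16274693 458.99221871]
0 0.055 [211.72102785 222.33930372] crop [209.35878383 378.43940453]
0.035 -0.055 [240.82279136 222.08450977] crop [401.43042297 376.75776451]
0.035 0.055 [210.98532035 210.48689091] crop [204.50311429 300.21348002]
3.0 [ 0.37825366 -0.263111    0.05756355] [-0.17751148  0.14462002 -0.62798373  0.00129898 -0.79840147 -0.25912951] 0.006116580131619534
[377.89914937 372.35683443]
[375.05494387 321.48356364]
[365.60780885 150.65645519]
```

The picture shows the fingertips ending at crop row 325, level with the handle's top. That is about 34 mm above the reported TCP, and the first picture shows the same gap. The fingers have closed on top of the pin, so the true tip is about 34 mm higher than reported. I'll lift, reopen and measure the offset again.

jog_arm --deltas '[[[0,0,-0.3,0],[0,0,-0.5,0]]]'

```text
t: 3.3
eef_pos: [0.3786, -0.2627, 0.0871]
ee_rot: [-3.141, 0.0, -2.007]
force: [-0.6, 0.1, -0.8]
width: 0.0054
gripper_force: 0.0
```

jog_arm --deltas '[[[0,0,0,0],[0,0,0,0],[0,0,0,0]]]' --grip 60

```text
t: 3.68
eef_pos: [0.3779, -0.2626, 0.0859]
ee_rot: [3.141, -0.0, -2.007]
force: [-0.1, 0.1, 0.1]
width: 0.0294
gripper_force: 0.0
```

```bash
python3 - <<'E'
from h import *
st=arm.get_state();print(st["eef_pos"],st["width"],st["force"])
s=grab_frame("side");t=grab_frame("top")
p=st["eef_pos"];psi=st["ee_rot"][2];y=np.array([np.sin(psi),-np.cos(psi),0])
for dz in (0,.034):
  for w in(-.03,.03): print(dz,w,(proj(s,p+[0,0,dz]+w*y)[0]-[165,150])*[6.6,6])
print((proj(s,[.378,-.262,.092])[0]-[165,150])*[6.6,6])
a=cv2.resize(s["img"][150:250,165:285,::-1],None,fx=6.6,fy=6,interpolation=cv2.INTER_CUBIC)
cv2.imwrite("pics/p3.png",a)
E
```

```text
[ 0.37791561 -0.26256908  0.08588729] 0.029390609412235355 [-0.05395723  0.10411587  0.08430128]
0 -0.03 [430.24060616 326.71486571]
0 0.03 [318.6959101  330.36862747]
0.034 -0.03 [427.74840937 273.54740745]
0.034 0.03 [315.25274154 277.20362132]
[373.65883475 318.69337782]
```

View pics/p3.png

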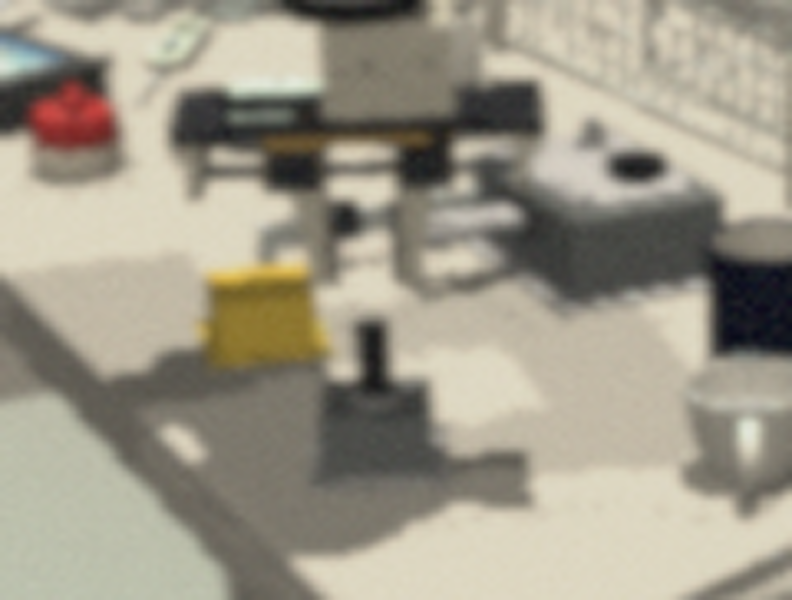

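```bash
python3 - <<'E'
from h import *
import pickle
s,t=pickle.load(open("1.pkl","rb"))
u=(245+(607-396)/6.6,210+360/6.6)
p=np.array([.3783-.0875,-.2627+.0407,0])
for z in(.1705+.066,.1705+.066+.034,.33): print(proj(t,p+[0,0,z])[0],u)
E
```

```text
[273.66964349 266.39656366] (276.969696969697, 264.54545454545456)
[274.18824853 265.58201431] (276.969696969697, 264.54545454545456)
[275.16279652 264.05128046] (276.969696969697, 264.54545454545456)
```

The tips are at crop row 280 and the pin, at (373,320), still stands. The offset is about 33 mm straight up. I'll descend to a reported z of about 0.024 once the fingers are open.

jog_arm --deltas '[[[0,0,0,0],[0,0,0,0],[0,0,0,0],[0,0,0,0]]]' --grip 60

```text
t: 4.28
eef_pos: [0.3784, -0.2627, 0.0865]
ee_rot: [-3.142, 0.0, -2.007]
force: [0.3, -0.3, 0.1]
width: 0.0595
gripper_force: 0.0
```

jog_arm --deltas '[[[0,0,0.2,0],[0,0,0.4,0],[0,0,0.6,0],[0,0,0.8,0],[0,0,0.93,0],[0,0,1.03,0],[0,0,1.03,0]]]'

```text
t: 5.15
eef_pos: [0.3781, -0.2626, 0.0243]
ee_rot: [3.141, -0.0, -2.007]
force: [0.3, 0.0, 0.1]
width: 0.0602
gripper_force: 0.0
```

jog_arm --deltas '[[[0,0,0,0],[0,0,0,0],[0,0,0,0],[0,0,0,0],[0,0,0,0],[0,0,0,0]]]' --grip 5 --squeeze 15

```text
t: 5.9
eef_pos: [0.3784, -0.2627, 0.0247]
ee_rot: [-3.141, -0.0, -2.007]
force: [-1.1, -1.0, 1.0]
width: 0.0187
gripper_force: 14.6
```

The opening is 18.7 mm, so the handle is gripped squarely. I'll firm up the grip and lift.

jog_arm --deltas '[[[0,0,0,0],[0,0,0,0],[0,0,0,0],[0,0,-0.3,0],[0,0,-0.6,0],[0,0,-0.95,0],[0,0,-1.2,0],[0,0,-1.2,0]]]' --squeeze 50

```text
t: 6.9
eef_pos: [0.379, -0.2628, 0.0974]
ee_rot: [-3.14, 0.001, -2.007]
force: [0.5, 0.0, -0.9]
width: 0.0179
gripper_force: 49.0
```

```bash
python3 - <<'E'
from h import *
st=arm.get_state();print(st["width"],st["gripper_force"],st["force"])
go((.531,-.0216,.096),-92)
E
```

```text
0.017945531408005966 49.01731810765341 [ 0.46085407  0.02464362 -0.91627139]
[-4.714 -0.596  0.026] -4.6 pos [ 0.379  -0.2628  0.0974] [-1.7989e+02  3.0000e-02 -1.1502e+02] t 6.9
```

jog_arm --deltas '[[[-0.5,0,0,-0.6],[-1.1,-0.1,0,-1.3],[-1.8,-0.2,0,-2.0],[-2.5,-0.3,0,-2.7],[-3.2,-0.4,0,-3.4],[-3.9,-0.5,0,-4.0],[-4.4,-0.57,0,-4.4],[-4.71,-0.6,0,-4.6]]]'

```text
t: 7.9
eef_pos: [0.5304, -0.0207, 0.0954]
ee_rot: [3.14, -0.0, -1.605]
force: [0.1, -0.9, -0.6]
width: 0.0183
gripper_force: 49.0
```

jog_arm --deltas '[[[0,0,0,0],[0,0,0,0],[0,0,0,0]]]'

```text
t: 8.28
eef_pos: [0.5299, -0.0226, 0.0966]
ee_rot: [3.141, 0.0, -1.607]
force: [0.6, 0.5, -0.8]
width: 0.018
gripper_force: 49.0
```

```bash
python3 - <<'E'
from h import *
import pickle
go((.531,-.0216,.096),-92)
s=grab_frame("side");t=grab_frame("top");pickle.dump((s,t),open("2.pkl","wb"))
p=arm.get_state()["eef_pos"]
q=proj(s,[.531,-.0216,.046])[0];o=np.array([int(q[0])-40,int(q[1])-35])
q2=proj(t,[.531,-.0216,.046])[0];o2=np.array([int(q2[0])-30,int(q2[1])-35])
def show(f,o,w,nm):
    return cv2.resize(f["img"][o[1]:o[1]+65,o[0]:o[0]+w,::-1],None,fx=8,fy=8,interpolation=cv2.INTER_CUBIC)
cv2.imwrite("pics/p4.png",np.hstack([show(s,o,60,0),show(t,o2,40,0)]))
print(o,o2)
tip=p-[0,0,.0187]
for n,P in dict(eye=[.531,-.0216,.046],tip=tip,top=tip+[0,0,.086],collar=tip+[0,0,.038]).items():
    print(n,(proj(s,P)[0]-o)*8,(proj(t,P)[0]-o2)*8+[480,0])
E
```

```text
[-0.017 -0.017  0.011] -0.02 pos [ 0.5299 -0.0226  0.0966] [179.99   0.   -92.08] t 8.28
[192 151] [176 172]
eye [321.87703449 282.76122561] [721.91046284 281.53026511]
tip [318.82080686 225.92349044] [716.23964084 268.30354202]
top [312.570325    67.71937646] [693.97766179 225.21807015]
collar [316.07903399 156.69946499] [706.71140342 249.86351375]
```

View pics/p4.png

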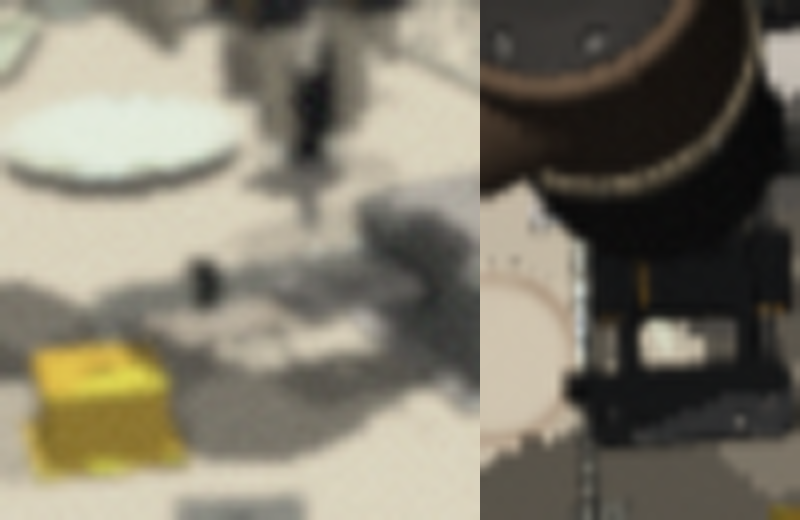

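The side crop shows the pin hanging from the fingers, handle at (315,110) and tip near (308,222), against a prediction of (319,226). I'll read the pixels to locate the shaft.

```bash
python3 - <<'E'
from h import *
import pickle
s,t=pickle.load(open("2.pkl","rb"))
g=cv2.cvtColor(s["img"],cv2.COLOR_RGB2GRAY)
np.set_printoptions(linewidth=200)
print("     ",np.arange(220,246))
for r in range(156,200): print(r,g[r,220:246])
tip=np.array([.5299,-.0226,.0779])
for z in(0,.007,.036,.040,.086): print(z,proj(s,tip+[0,0,z]))
E
```

```text
[220 221 222 223 224 225 226 227 228 229 230 231 232 233 234 235 236 237 238 239 240 241 242 243 244 245]
156 [122 103  97  98 100 108 112 119 128 136 143 123  96  90 104 114 120 125 130 128 129 145 167 171 175 182]
157 [114  96  94 100 108 116 115 118 122 136 140 114  83  78 102 114 119 138 149 142 132 137 153 160 172 175]
158 [114  93  92  94 107 114 115 114 115 132 133 101  70  69  97 111 124 146 164 165 153 159 170 165 166 166]
159 [119  93  91  95 104 112 116 106 103 104 104  88  63  67  97 111 121 144 175 187 191 192 197 191 184 172]
160 [124  95  89  94 100 115 115 106  90  78  73  57  41  60  92 109 121 142 180 199 208 207 207 207 201 195]
161 [131 101  92  92 100 111 117 108  84  59  44  29  33  60  87 107 119 137 173 196 205 207 210 210 210 208]
162 [137 114 108 104 108 114 116 105  81  48  34  29  28  55  87 107 117 136 167 186 193 203 207 208 211 210]
163 [167 151 145 132 117 115 112 101  69  46  23  25  29  56  86 104 116 135 166 183 193 199 205 209 209 212]
164 [203 196 186 167 136 107 111 103  78  43  34  24  28  56  88 109 122 144 176 197 202 202 209 207 210 209]
165 
[... 3318 characters left out ...]
81 187 183 169 159 163 169 162 149 140 132 129 126 122 116 102  91  84  81  80  78  77]
196 [126 133 148 165 168 168 167 150 127 121 122 120 109 102 108 105  98  91  91  90  87  87  83  83  81  80]
197 [109 116 125 138 139 131 127 115 102  92  93  90  91  92 101 101  97  88  84  85  86  83  84  86  80  80]
198 [113 113 117 120 118 111 107  95  91  90  86  86  85  89  90  93  90  90  91  87  86  86  87  93  93  96]
199 [115 115 118 116 115 114 109 102  93  91  86  87  85  87  87  90  88  92  93  93  98 100 110 127 135 140]
0 [[231.81378871 179.3060732 ]]
0.007 [[231.7508907 177.7220839]]
0.036 [[231.48886881 171.11140779]]
0.04 [[231.45254565 170.19345097]]
0.086 [[231.03167196 159.52947572]]
```

```bash
python3 - <<'E'
from h import *
import pickle
A=pickle.load(open("1.pkl","rb"))[0];B=pickle.load(open("2.pkl","rb"))[0]
def c(f):
    im=f["img"][150:208,206:250,::-1]
    im=cv2.resize(im,None,fx=9,fy=9,interpolation=cv2.INTER_CUBIC)
    for i in range(0,44,4):
        cv2.line(im,(int((i+.5)*9),0),(int((i+.5)*9),4 if i%20 else 10),(0,0,255),1)
    for i in range(0,58,5): cv2.line(im,(0,int((i+.5)*9)),(5,int((i+.5)*9)),(0,0,255),1)
    return im
cv2.imwrite("pics/p5.png",np.hstack([c(A),c(B)]))
print((proj(A,[[.5309,-.0216,.046],[.4911,.0418,.048]])-[206,150]+.5)*9)
E
```

```text
[[240.41728509 331.64577339]
 [107.48601081 301.77827319]]
```

View pics/p5.png

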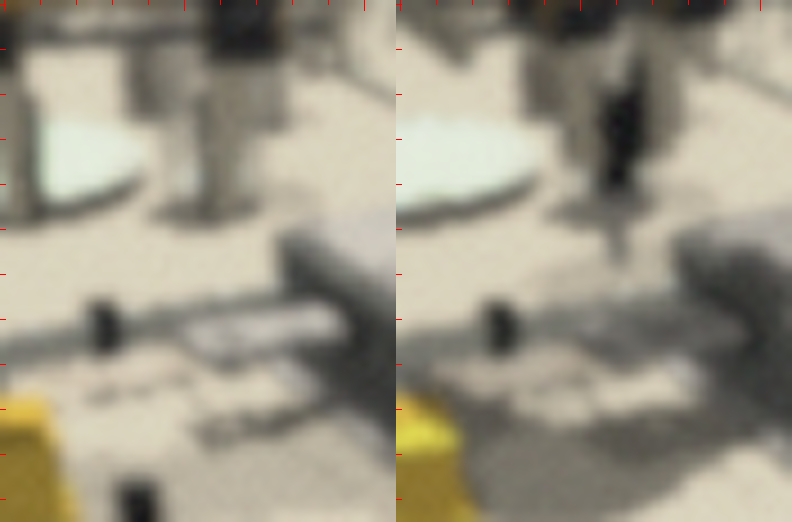

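The left half, before the move, shows the plate from (185,330) to (345,318) and the clip at (103,325). The right half shows the shaft at column 222 with its tip at row 262, about 14 px left of the state's prediction. I'll cross-check the gripper against the top view.

```bash
python3 - <<'E'
from h import *
import pickle
A,t1=pickle.load(open("1.pkl","rb"));B,t=pickle.load(open("2.pkl","rb"))
psi=np.radians(-92.08);y=np.array([np.sin(psi),-np.cos(psi),0]);x=np.array([np.cos(psi),np.sin(psi),0])
p=np.array([.5299,-.0226,.0966])
for z in(.10,.13,.16):
  for w in(-.039,.039): print("top body",z,w,(proj(t,p+[0,0,z]+.0965*y+w*x)[0]-[176,172]+.5)*8+[480,0])
u=np.radians(-2); ux=np.array([np.cos(u),np.sin(u),0]);uy=np.array([-ux[1],ux[0],0])
for a,b in((-.02,.02),(-.02,-.02),(.02,-.02),(.02,.02),(.055,-.02)):
  print("plate",a,b,(proj(A,np.array([.5309,-.0216,.046])+a*ux+b*uy)[0]-[206,150]+.5)*9)
print("rail end",(proj(A,np.array([.5309,-.0216,.041])-.1*ux+.065*uy)[0]-[206,150]+.5)*9)
# front lower edge of the housing
print("face top right",(proj(A,np.array([.5309,-.0216,.07])+.055*ux-.08*uy)[0]),"face top left",(proj(A,np.array([.5309,-.0216,.07])+.055*ux+.08*uy)[0]-[206,150]+.5)*9)
g=cv2.cvtColor(t["img"],cv2.COLOR_RGB2GRAY);np.set_printoptions(linewidth=220)
print(np.arange(186,220))
for r in range(216,230,2):print(r,g[r,186:220])
E
```

```text
top body 0.1 -0.039 [600.37323276 460.57490069]
top body 0.1 0.039 [800.6138388  446.97797563]
top body 0.13 -0.039 [589.56691577 448.69063349]
top body 0.13 0.039 [794.10882341 434.80783837]
top body 0.16 -0.039 [578.28676759 436.28452955]
top body 0.16 0.039 [787.31853969 422.10345558]
plate -0.02 0.02 [184.27337661 325.53061898]
plate -0.02 -0.02 [217.56221189 352.90163346]
plate 0.02 -0.02 [297.1441134  337.82811701]
plate 0.02 0.02 [262.66771319 310.95525681]
plate 0.055 -0.02 [365.69140609 324.85257382]
rail end [ -8.96135951 334.67105007]
face top right [252.20917141 184.71481905] face top left [277.71994007 214.03788416]
[186 187 188 189 190 191 192 193 194 195 196 197 198 199 200 201 202 203 204 205 206 207 208 209 210 211 212 213 214 215 216 217 218 219]
216 [189 177 189  90  80  85  92  47  24  42 129 173 180 186 180 176 159 149  87  66  64  61  29  22  20  30  33  53  79  87  89  92 105  92]
218 [149 108  93  47  41  58  76  37  23  22  32  46  40  37  38  38  33  32  25  23  24  24  22  23  22  22  22  26  51 110 118 119 120 119]
220 [106  36  18  19  21  22  22  21  22  22  21  21  22  22  22  22  22  22  22  21  24  24  24  24  23  23  25  26  40  76 115 121 119 120]
222 [140  89  49  31  22  21  26  23  22  22  22  23  22  23  22  24  25  26  38  40  47  47  46  47  47  53  57  49  48  56 110 116 116 119]
224 [175 169 127  61  26  21  31  26  22  22  20  24  26  39  41  45  47  48  49  48  48  56  84  54  49  50  50  47  43  46  97 115 117 119]
226 [127  96  77  58  31  25  25  25  28  50  55  53  48  50  46  43  42  40  39  39  41  47  47  49  62  61  61  62  82  99 114 117 117 118]
228 [ 85  84  72  70  63  66  67  67  68  69  72  73  72  73  77  76  78  83  83  87 110 115 115 115 114 115 115 115 117 117 117 117 117 118]
```

The plate matches its prediction. The pin hangs vertical but about 1.5 px (6 mm) left of the eye in the side view. I'll correct by about 5 mm in +x and 3.5 mm in −y, then descend guarded to just above the plate.

jog_arm --deltas '[[[0.05,-0.08,0,0],[0.05,-0.08,0.2,0],[0.05,-0.08,0.4,0],[0.05,-0.08,0.4,0]]]'

```text
t: 8.88
eef_pos: [0.5339, -0.0253, 0.071]
ee_rot: [3.139, -0.001, -1.606]
force: [0.2, -0.4, -1.3]
width: 0.0177
gripper_force: 49.0
```

```bash
python3 - <<'E'
from h import *
import pickle
B=grab_frame("side");pickle.dump(B,open("3.pkl","wb"))
g=cv2.cvtColor(B["img"],cv2.COLOR_RGB2GRAY);np.set_printoptions(linewidth=220)
p=arm.get_state()["eef_pos"];print(p,proj(B,p-[0,0,.0187]),proj(B,[[.5309,-.0216,.046]]))
print("    ",np.arange(222,242))
for r in range(170,194):print(r,g[r,222:242])
E
```

```text
[ 0.5345283  -0.02517545  0.07176697] [[233.30031647 184.87624259]] [[232.21303168 186.34953038]]
     [222 223 224 225 226 227 228 229 230 231 232 233 234 235 236 237 238 239 240 241]
170 [180 192 175 140 118 115 110  92  60  37  27  27  37  72 106 128 156 185 197 203]
171 [191 194 169 133 110 111 112 102  71  40  26  29  43  73 107 127 155 175 188 195]
172 [193 182 154 120 106 109 113 105  78  44  29  33  54  80 113 134 159 175 186 193]
173 [176 154 131 114 109 115 110 104  76  45  34  56  91 118 146 161 175 182 185 188]
174 [178 160 148 133 121 116 112  94  66  41  36  79 127 157 175 182 178 171 166 165]
175 [198 192 184 166 150 144 131  92  61  33  44  88 140 169 171 162 151 143 145 155]
176 [209 210 205 198 192 181 153 110  67  49  60  87 130 156 148 126 119 117 125 140]
177 [211 212 211 206 202 188 164 123  94  81  86 109 137 151 135 106 102 109 110 121]
178 [210 209 206 200 193 186 171 146 122 103 114 139 158 162 136  98  83  89  99 110]
179 [205 201 194 189 184 183 178 162 139 117 125 157 174 167 138 100  75  75  82  90]
180 [191 189 185 182 182 182 179 169 144 122 128 159 17
[... 448 characters left out ...]
 84  87  82]
186 [115 116 115 112 105  98 102 101  99  97  94  88  84  86  86  88  88  90  90  88]
187 [125 123 123 112  99  91  90  97  99 102  99  90  87  89  90  94  94  96  94  90]
188 [147 144 141 135 115  96  92  92  97  98 103  97  94  97  98 101 100  97  85  84]
189 [170 169 164 157 143 120 104  99  98 103 108 112 114 117 129 131 108  91  77  68]
190 [177 173 171 164 155 148 134 119 112 107 118 134 146 154 162 160 138 112  89  73]
191 [174 171 163 154 149 153 159 152 139 134 144 164 179 184 180 175 161 136 111  86]
192 [160 159 154 146 142 153 167 175 173 173 180 190 202 204 191 175 159 142 128 105]
193 [156 163 168 167 162 165 179 191 194 196 198 202 199 202 195 178 155 140 128 106]
```

The shaft is now at column 231.3 and the eye at 232.2. I'll nudge a little more and lower gently.

jog_arm --deltas '[[[0.03,-0.04,0,0],[0.03,-0.04,0.1,0],[0.03,-0.04,0.2,0],[0.03,-0.04,0.25,0]]]'

```text
t: 9.43
eef_pos: [0.5358, -0.0269, 0.0572]
ee_rot: [3.139, -0.0, -1.606]
force: [-4.8, 4.7, 2.4]
width: 0.0181
gripper_force: 49.0
```

The tip has entered the chamfer, and side forces push −x and +y. I'll give way in that direction.

jog_arm --deltas '[[[-0.03,0.02,0,0],[-0.06,0.04,0,0],[-0.06,0.04,0,0]]]'

```text
t: 9.8
eef_pos: [0.5349, -0.0232, 0.0575]
ee_rot: [3.141, -0.0, -1.606]
force: [-1.0, -0.1, -1.4]
width: 0.0177
gripper_force: 49.0
```

jog_arm --deltas '[[[0,0.02,0.05,0],[0,0.02,0.1,0],[0,0.02,0.15,0],[0,0.02,0.15,0]]]'

```text
t: 10.3
eef_pos: [0.5341, -0.0231, 0.0484]
ee_rot: [3.142, 0.0, -1.606]
force: [-0.7, 0.4, -0.8]
width: 0.0182
gripper_force: 49.0
```

jog_arm --deltas '[[[0,0,0.06,0],[0,0,0.12,0],[0,0,0.18,0],[0,0,0.18,0]]]'

```text
t: 10.8
eef_pos: [0.534, -0.0231, 0.0375]
ee_rot: [3.141, -0.0, -1.606]
force: [0.2, -0.2, -0.4]
width: 0.0177
gripper_force: 49.0
```

The tip is at about z = 0.019, which is 27 mm below the plate's top, with no force. I'll start the pull along tool y, the unit's −x.

jog_arm --deltas '[[[0,0.05,0,0],[0,0.12,0,0],[0,0.2,0,0],[0,0.28,0,0],[0,0.33,0,0],[0,0.33,0,0]]]'

```text
t: 11.55
eef_pos: [0.5143, -0.0224, 0.0382]
ee_rot: [-3.141, 0.0, -1.606]
force: [3.7, -2.0, -0.4]
width: 0.0177
gripper_force: 49.1
```

The slide follows, with a 3.7 N spring pull. To get an exact zero I'll ease back and find where the slide seats, which is where the force vanishes.

jog_arm --deltas '[[[0.02,-0.1,0,0],[0.02,-0.2,0,0],[0.02,-0.25,0,0],[0.02,-0.25,0,0],[0.02,-0.25,0,0]]]'

```text
t: 12.18
eef_pos: [0.5291, -0.0242, 0.0377]
ee_rot: [3.141, 0.0, -1.606]
force: [3.5, -0.2, -2.8]
width: 0.0182
gripper_force: 49.0
```

jog_arm --deltas '[[[0,-0.02,0,0],[0,-0.02,0,0]]]'

```text
t: 12.42
eef_pos: [0.5296, -0.0243, 0.0376]
ee_rot: [3.14, -0.0, -1.606]
force: [0.6, -0.9, -1.3]
width: 0.0177
gripper_force: 49.0
```

jog_arm --deltas '[[[0,-0.02,0,0],[0,-0.02,0,0]]]'

```text
t: 12.68
eef_pos: [0.5312, -0.0244, 0.0377]
ee_rot: [3.141, -0.0, -1.606]
force: [0.4, -0.2, -1.2]
width: 0.018
gripper_force: 49.0
```

jog_arm --deltas '[[[0,-0.02,0,0],[0,-0.02,0,0]]]'

```text
t: 12.92
eef_pos: [0.5328, -0.0243, 0.0378]
ee_rot: [3.141, -0.0, -1.606]
force: [0.4, -0.5, -0.8]
width: 0.0181
gripper_force: 49.0
```

The seat is at reported x ≈ 0.5293. Next I'll refine the mark's value by fitting the unit's pose to my top-view points and the clip's blob centroid.

```bash
python3 - <<'E'
from h import *
import pickle
from scipy.optimize import least_squares
t=pickle.load(open("top0.pkl","rb"));s=pickle.load(open("1.pkl","rb"))[0]
pts=[((68,45),(55,80,70)),((322,30),(55,-80,70)),((332,200),(-55,-80,70)),((80,215),(-55,80,70)),((209,300),(-110,0,46)),
 ((183,335),(-130,20,46)),((241,330),(-130,-20,46)),((119,472),(-210,65,41))]
px=np.array([ct(*a) for a,_ in pts]);M=np.array([b for _,b in pts])/1000
def W(p,m): return R.from_euler('z',p[2]).apply(m)+[p[0],p[1],0]
f=lambda p:(proj(t,W(p,M))-px).ravel()
r=least_squares(f,[.637,-.027,-.03],loss='soft_l1');p=r.x
print(p[:2],np.degrees(p[2]));print(np.round(r.fun.reshape(-1,2),1).tolist())
g=cv2.cvtColor(t["img"],cv2.COLOR_RGB2GRAY).astype(float)
u0=np.array(ct(110,374)).round().astype(int)
w=np.clip(95-g[u0[1]-4:u0[1]+5,u0[0]-5:u0[0]+6],0,None);yy,xx=np.mgrid[-4:5,-5:6]
c=u0+np.array([(w*xx).sum(),(w*yy).sum()])/w.sum();print("clip px",c,"naive",ct(110,374))
for z in(.036,.042,.048):
  q=R.from_euler('z',-p[2]).apply(atz(t,c,z)-[p[0],p[1],0]);print("top",z,q,"s",-.110-q[0])
gs=cv2.cvtColor(s["img"],cv2.COLOR_RGB2GRAY).astype(float)
u0=np.array([206+103/9-.5,150+325/9-.5]).round().astype(int)
w=np.clip(70-gs[u0[1]-5:u0[1]+6,u0[0]-4:u0[0]+5],0,None);yy,xx=np.mgrid[-5:6,-4:5]
c=u0+np.array([(w*xx).sum(),(w*yy).sum()])/w.sum()
for sv in(.036,.040,.044,.048): print("side clip px",c,sv,proj(s,W(p,np.array([[-.110-sv,.065,.038]]))))
E
```

```text
[ 0.63888943 -0.02726682] -1.947654673449442
[[-0.4, -0.5], [0.5, -1.0], [0.6, -0.5], [-1.4, 0.1], [0.6, 0.5], [-0.3, 0.4], [1.0, 0.5], [-0.9, 0.3]]
clip px [189.32059282 220.04212168] naive (188.8859649122807, 220.2017543859649)
top 0.036 [-0.14740336  0.06407505  0.036     ] s 0.0374033560598445
top 0.042 [-0.14849977  0.06328053  0.042     ] s 0.03849977187847774
top 0.048 [-0.14959619  0.06248602  0.048     ] s 0.03959618769711094
side clip px [217.41284404 186.27522936] 0.036 [[218.35433803 184.9836632 ]]
side clip px [217.41284404 186.27522936] 0.04 [[217.48524857 185.14407484]]
side clip px [217.41284404 186.27522936] 0.044 [[216.61478786 185.30475518]]
side clip px [217.41284404 186.27522936] 0.048 [[215.74295493 185.46570448]]
```

jog_arm --deltas '[[[0,0.12,0,0],[0,0.24,0,0],[0,0.36,0,0],[0,0.48,0,0],[0,0.6,0,0],[0,0.68,0,0],[0,0.73,0,0],[0,0.73,0,0]]]'

```text
t: 13.92
eef_pos: [0.4891, -0.0227, 0.0382]
ee_rot: [-3.14, 0.0, -1.606]
force: [5.0, -2.0, -3.6]
width: 0.0181
gripper_force: 49.1
```

jog_arm --deltas '[[[0,0,0,0],[0,0,0,0]]]'

```text
t: 14.18
eef_pos: [0.4892, -0.0227, 0.0381]
ee_rot: [-3.141, 0.0, -1.606]
force: [5.1, -1.9, -2.9]
width: 0.0182
gripper_force: 49.1
```

```bash
python3 - <<'E'
from h import *
import pickle
S=[grab_frame("side") for _ in range(8)];T=[grab_frame("top") for _ in range(8)]
s=S[0];t=T[0]
s["img"]=np.mean([f["img"] for f in S],0).astype(np.uint8);t["img"]=np.mean([f["img"] for f in T],0).astype(np.uint8)
pickle.dump((s,t),open("4.pkl","wb"))
print(arm.get_state()["eef_pos"],arm.get_state()["force"])
P=np.array([.6389,-.0273,0]);rt=R.from_euler('z',-1.95,degrees=True)
def crop(f,o,w,h,k): 
    im=f["img"][o[1]:o[1]+h,o[0]:o[0]+w,::-1].astype(float)
    im=np.clip((im-im.min())*1.2,0,255).astype(np.uint8)
    return cv2.resize(im,None,fx=k,fy=k,interpolation=cv2.INTER_CUBIC)
o1=(208,172);o2=(176,200)
a=crop(s,o1,36,32,13);b=crop(t,o2,32,32*1,10)
b=cv2.copyMakeBorder(b,0,a.shape[0]-b.shape[0],0,0,cv2.BORDER_CONSTANT)
cv2.imwrite("pics/p6.png",np.hstack([a,b]))
print(a.shape,b.shape)
for n,m in dict(mark=(-.1505,.053,.044),ptip=(-.1505,.051,.044),proot=(-.1505,.02,.044),plateFL=(-.1705,.02,.046),plateFR=(-.1705,-.02,.046),eye=(-.1505,0,.046)).items():
    w=rt.apply(m)+P
    print(n,((proj(s,w)[0]-o1+.5)*13).round(),((proj(t,w)[0]-o2+.5)*10+[a.shape[1],0]).round())
E
```

```text
[ 0.48928432 -0.02273829  0.03816741] [ 5.30507637 -2.37670459 -2.83279794]
(416, 468, 3) (416, 320, 3)
mark [141. 172.] [635. 208.]
ptip [143. 174.] [641. 208.]
proot [179. 204.] [730. 201.]
plateFL [121. 209.] [732. 257.]
plateFR [167. 249.] [848. 249.]
eye [202. 218.] [787. 196.]
```

View pics/p6.png

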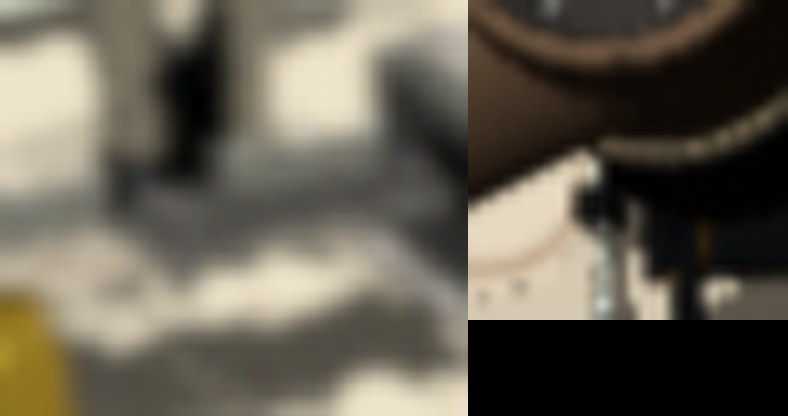

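The pull is steady at 5.2 N, which fits the spring curve at about 0.04 m. Travel from the seat is 40.1 mm, and the mark comes out at 39.5–41 mm from both cameras. In the last picture the clip is still in place at top crop (597,200). The arm is at rest, so I'll hand in.

```bash
python3 -c "
from h import *
print(arm.job_done())"
```

```text
the job is handed in; nothing more can be done
None
```

I handed the job in with the pin still gripped through the eye and the slide drawn out about 40 mm, against a mark I measured at 39.5–41 mm. The line-up rests on that measurement, because the gripper hid the pointers in the last pictures.

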